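Unlatch the supply tote and hold its gate open

TASK

Open the blue supply tote's gate so that a colleague can reach in: squeeze the two paddles of the red catch fully together first, then those of the yellow catch, then take the gate by its upright handle, swing it out past its half-open notch and hold it wide open, about square to the front of the tote. The gate springs back if let go, so the program finishes while still gripping the handle firmly, with the gate standing still. Leave the glue can and label roll in the tote and the date stamp and gauge block beside it undisturbed.

Things in the scene. Friction and masses are not known exactly. Their poses are not given: they have to be found in the camera images.
- tote: Fixed blue steel tote, 130 (x) x 220 (y) x 105 mm high; origin at the centre of its underside on the table, its own -x axis points out of the front, to the robot. A 14 mm deep steel bar (lintel, top at 105 mm) spans the front and carries both catches, one to the left, one to the right (colours swap), with the tote's axes. The yellow barred gate hangs in front of it, 71 mm from the origin.
- red_catch_grip (a point): Midway between the red catch's two upright paddles, 132 mm above the table. Paddles stand to either side along the tote's y: 20 mm wide (x), from 112 to 146 mm above the table, 48 mm over their outer faces at rest, 30 mm when fully squeezed; a steel housing 20 mm wide, 134 mm high stands between. Squeeze from above, along the tote's y, with 20 N or more. The other catch is 95 mm away in y.
- red_tab (a joint): How far each red paddle is pushed in: 0 to 0.009 m, grows as squeezed; starts at 0 to 0.001. The two paddles are linked and move equally against about 6 N of friction, and stay where they are left. Over 0.006 counts as fully squeezed and its hooks then free the gate.
- yellow_catch_grip (a point): The same point of the yellow catch, which is built just like the red one (yellow paddles).
- yellow_tab (a joint): How far each yellow paddle is pushed in: 0 to 0.009 m, just as for the red one.
- gate_handle (a point): Grip point on the gate's handle: an upright round post with a black rubber sleeve 16 mm in diameter, clear of all else from 85 mm to its top, 152 mm above the table; the point is on its axis at 130 mm. It stands 50 mm in front of the gate's plane, 110 mm along the gate from the hinge, and moves with the gate. Take it from above, fingers closing in any direction.
- gate_hinge (a point): Point on the gate's vertical hinge axis, at the left (+y) end of the tote's front, 130 mm above the table; does not move.
- gate (a joint): Gate angle, rad: 0 shut, grows as it swings out to the robot (clockwise), stop at 1.75. The catches' hooks hold it shut until both are squeezed. A light spring pulls it shut (about 3 N at the handle at 1.5) and a sprung plunger must be ridden over from 0.3 to 0.6 (about 5 N); let go beyond that, it falls back to rest in the half-open notch at about 0.9. Square is 1.57; over 1.3 is wide open.
- glue_can_center (a point): Centre of the yellow glue can, 69 mm across, 76 mm high, loose in the tote; leave alone.
- label_roll_center (a point): Centre of the white label roll, 68 mm across, 60 mm high, loose in the tote; leave alone.
- stamp_center (a point): Centre of the red and black date stamp, 36 x 48 x 68 mm, standing on the table to the right (-y) of the tote; leave alone.
- gauge_block_center (a point): Middle of the grey gauge block with a knob, 30 x 60 x 42 mm, on the table to the left (+y) of the tote; leave alone.

How it is judged (in metres and radians):
On the way, in this order (a step that is already met when the one before it is completed fails the run):
1. the red catch is squeezed fully in while the yellow one is still out and the gate shut (value of joint red_tab above 0.006 m and value of joint yellow_tab below 0.004 m and value of joint gate below 0.15 rad), for 0.1 s.
2. the yellow catch is squeezed fully in too, the gate still shut (value of joint each of red_tab, yellow_tab above 0.006 m and value of joint gate below 0.15 rad), for 0.1 s.
3. the gate is swung past its half-open notch by its handle (value of joint gate above 1.05 rad and distance between the grasp point and gate_handle below 0.04 m), for 0.05 s.
At the end, for the whole second after the job is handed in: Both catches in over 6 mm; gate still (under 0.1 rad/s) at over 1.3 rad, held at its handle (grasp point within 40 mm of the grip point, fingers gripping it with over 5 N in all); glue can, label roll, stamp and gauge block within 20 mm of where they began (value of joint gate above 1.3 rad and velocity of joint gate between -0.1 and 0.1 rad/s and contact force between the fingers and gate above 5 N and distance between the grasp point and gate_handle below 0.04 m and value of joint each of red_tab, yellow_tab above 0.006 m and distance of each of glue_can_center, label_roll_center, stamp_center, gauge_block_center from where it was at the start of the episode below 0.02 m); the arm keeps its last pose, push and grip.
It fails at once if the yellow catch is squeezed in before the red one (value of joint yellow_tab above 0.005 m and value of joint red_tab below 0.005 m).
It fails at once if the can, roll, stamp or gauge block is moved by more than 20 mm (distance of any of glue_can_center, label_roll_center, stamp_center, gauge_block_center from where it was at the start of the episode above 0.02 m).
It also fails if it takes over 54 s, if anything falls off the work surface, if the arm or the gripper's body presses on something with over 40 N, if the wrist force passes 120 N, or if a joint passes its speed limit or range.

ROBOT

A 6-joint arm with a two-finger parallel gripper is mounted at the origin on a cart in front of the work surface, level with it; the furniture and walls round the work are solid. World frame = base frame: x ahead of the robot, y to its left, z up, the work surface at z = 0. Lengths are in m, angles in degrees, forces in N, time in s.
With the tool pointing down it reaches from about 0.4 to 0.825 m from the base axis. Payload 7 kg.
Tool frame: the origin (TCP) lies between the finger pads; the fingertips stand 19 mm ahead of it and the grasp point (between the pads) is the TCP; z points along the fingers, y is the line along which they close (so a half turn about z gives the same grasp; the last joint's range is limited). The gripper opens to 88 mm and grips with 3 to 60 N. Pads are 19 mm wide; open, the fingers measure 130 mm over their backs; the gripper's body (78 mm by 193 mm) begins 47 mm behind the grasp point.
Start: joints at [-60.155, 20.546, 0.682, 0, -70.136, -16.507], TCP at [0.156, -0.657, 0.22] pointing down, gripper open.
Joint ranges: [-176.03, 176.03], [-82.01, 121.73], [-58.28, 71.71], [-173.87, 95.51], [-174.79, -0.11], [-173.66, 173.66]. Speed limits (degrees/s): [136.94, 136.94, 172.46, 180, 180, 180].

INTERFACE

Orientations are given as [roll, pitch, yaw] about the fixed x, y, z axes, in that order (R = Rz(yaw) Ry(pitch) Rx(roll)).
In Python, from plant import get_obs, snapshot, close_job, spot_in, spot_point gives the robot as it stands.
- The arm moves only by the tool play_rows, never from a script. Its argument "plan" is a list of rows, each a list of 6 numbers: the shift along the tool's x, y, z in cm, then the turn, a rotation vector about the tool's x, y, z in degrees. A call has 1 to 20 rows; each row shifts and turns the commanded pose from where the row before left it, along the tool's axes as they then stand; what a row does not reach is not made up. A row lasts 1/12 s, in which the tool goes at most 41.7 mm and 7.16 degrees, less where a joint would pass 70% of its speed; a pose out of reach is approached as far as the arm can. A call is refused whole if a number of a shift passes 4.17 or a number of a turn 7.16, either way. A call with a gripper value outside its range is refused whole. "grip" is the finger opening in cm, from 0 to 8.76, set as the call begins (left out, the last holds). The fingers move at their own pace and stop on an object; the grip force is fixed at half the most. Time passes only in rows, so rows that do not move let the fingers close. It gives the time, the measured TCP pose, the force, the opening and the grip force at its end, in the units of the state.
- get_obs(): the state, without advancing time (a new reading comes with each control period).
- snapshot(name): name is "side" or "top" or "wrist"; returns a dict with "frame" (420x560x3 uint8, red, green, blue), "fx", "fy", "cx", "cy" (pixels), "k1" (the pictures are not rectified: a ray, as slopes to the right and down, at radius r is drawn at 1 + k1 r^2 times it, then the intrinsics apply), "position" and "attitude" of the camera in the world. Camera axes: x right, y down, z forward; pixel columns grow to the right and rows downward; lengths in m; the calibration is good to about 2 mm. A picture is of the moment at which its call begins. There is no depth.
- close_job(): hands the job in; it is judged then, once.
Trained networks look in the newest picture that a camera, given by its name, has taken for a name from the list of things; names that differ only in an ending like _2 or _b are one class to them, and where a whole thing is asked for, a point or a joint stands for the part that bears it (a point fixed in the world has none). Each returns a list of dicts, best first, with "score" (0 to 1); they miss things now and then, are a little off and sometimes report something else, mostly with a low value. They report only what shows in the picture. A call takes as long as a camera call.
- spot_in(camera, thing): "position" ([x, y, z] in m, in world coordinates, good to about 4 mm: the middle of the surface that is visible of it).
- spot_point(camera, thing): "position" ([x, y, z] in m, in world coordinates, good to about 4 mm: a listed point, or the origin of a listed thing).
The state is a dict: "clock": time; "joint_pos": joint angles; "qvel": joint speeds; "tau": joint torques, N m; "tool_pos": TCP position; "orientation": TCP orientation; "force": force on the tool from outside, world axes, zero at the start; "moment": the same for the moment, N m; "opening": finger opening in m; "gripper_force": force on a finger pad.
Only numpy, scipy, OpenCV 4.12 (cv2) and the standard library are available. Lean on these libraries where they do the work, as an engineer would, in place of code of your own. Each camera call takes 0.05 s, during which the arm holds its last target. There are 200 camera calls.

## Working session

There is one attempt and no reset: what is moved stays moved. The work goes in short steps, Python scripts to look and compute and a tool call to move; the robot and the scene stay as the last step left them, time stands still between calls to the robot, and variables do not carry over. Pictures are saved under pics/ and viewed, at most 10 in all, crops included, and the job is handed in when it is done.

Besides the shell and the picture viewer there is one more tool, called after ">>>" by a JSON object that holds its "fn" and its "kwargs". play_rows: Moves the arm, as the interface text tells. Its arguments: {"type":"object","properties":{"plan":{"type":"array","items":{"type":"array","items":{"type":"number"}}},"grip":{"type":"number"}},"required":["plan"]}

```bash
ls; mkdir -p pics; python3 - <<'E'
from plant import *
import cv2,numpy as np
o=get_obs(); print(o['clock'],o['tool_pos'],o['orientation'],o['opening'])
ims=[]
for c in ['top','side']:
    s=snapshot(c); ims.append(s['frame']); print(c,s['position'],s['attitude'],s['fx'],s['k1'])
    for t in ['tote','red_catch_grip','yellow_catch_grip','gate_handle','gate_hinge','stamp_center','gauge_block_center']:
        print(t,[(np.round(r['position'],3).tolist(),round(r['score'],2)) for r in spot_point(c,t)[:2]])
cv2.imwrite('pics/top.png',ims[0][:,:,::-1]);cv2.imwrite('pics/side.png',ims[1][:,:,::-1])
E
```

```text
pics
0.0 [ 0.15560058 -0.65628848  0.21881571] [ 1.79902872e+02 -8.35585038e-03 -1.66666245e+02] 0.08746555341061989
top [ 0.55948566 -0.08070254  0.98029671] [-1.76272881e+02  7.96844243e-03 -8.92827207e+01] 486.8923686336601 -0.10969183986513094
tote [([0.654, -0.05, 0.001], 0.6), ([0.672, -0.001, 0.03], 0.35)]
red_catch_grip [([0.584, -0.092, 0.134], 0.58)]
yellow_catch_grip [([0.604, -0.001, 0.132], 0.84)]
gate_handle [([0.536, -0.023, 0.134], 0.92)]
gate_hinge [([0.619, 0.072, 0.132], 0.81)]
stamp_center [([0.588, -0.224, 0.031], 0.86)]
gauge_block_center [([0.699, 0.122, 0.018], 0.75), ([0.579, -0.094, 0.134], 0.69)]
side [ 0.48555595 -1.139895    0.5808593 ] [-114.04344426   -0.19643821   -5.95061212] 531.164125091206 -0.0866911813320576
tote [([0.65, -0.051, -0.003], 0.78)]
red_catch_grip [([0.574, -0.098, 0.137], 0.66)]
yellow_catch_grip [([0.649, -0.051, -0.004], 0.71), ([0.608, -0.008, 0.135], 0.7)]
gate_handle [([0.538, -0.017, 0.133], 0.8), ([0.592, -0.22, 0.036], 0.75)]
gate_hinge [([0.614, 0.068, 0.131], 0.87)]
stamp_center [([0.591, -0.224, 0.037], 0.78)]
gauge_block_center []
```

View pics/top.png

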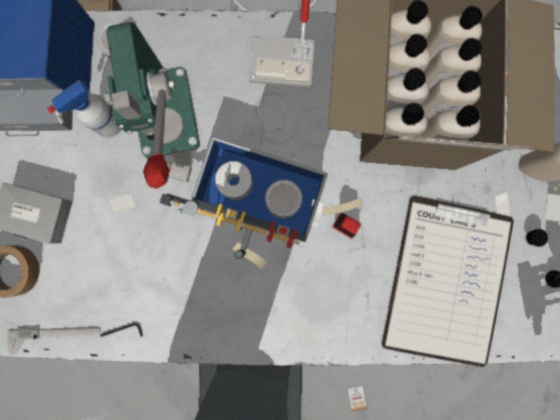

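View pics/side.png

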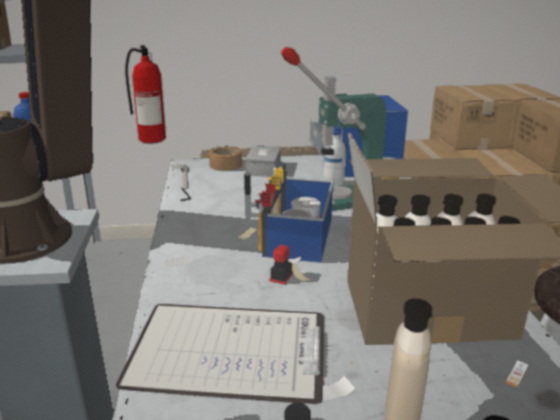

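The top view shows the tote with its front turned about 16° (edge from (195,208) to (305,240)). The yellow catch is at (230,217), red at (282,233) and the handle at (238,253). The side view shows a press lever with a red knob at (290,55), which is (155,172) in the top view; I'll check its height before planning.

```bash
cat > h.py <<'E'
import numpy as np
from scipy.spatial.transform import Rotation as R
from plant import *
def ray(s,px):
    d=np.array([[s['fx'],0,s['cx']],[0,s['fy'],s['cy']],[0,0,1]])
    import cv2
    u=cv2.undistortPoints(np.array([[px]],float),d,np.array([s['k1'],0,0,0.]))[0,0]
    v=R.from_euler('xyz',s['attitude'],degrees=True).apply([*u,1]); return np.array(s['position']),v/np.linalg.norm(v)
def tri(r):
    A=sum(np.eye(3)-np.outer(v,v) for p,v in r); b=sum((np.eye(3)-np.outer(v,v))@p for p,v in r)
    return np.linalg.solve(A,b)
def delta(target,yaw=None):
    "tool-frame shift in cm (at current orientation) and turn about tool z in degrees"
    o=get_obs(); r=R.from_euler('xyz',o['orientation'],degrees=True)
    d=r.inv().apply(np.array(target)-o['tool_pos'])*100
    t=None if yaw is None else (r.inv()*R.from_euler('xyz',[180,0,yaw],degrees=True)).as_rotvec(degrees=True)
    return np.round(d,2),None if t is None else np.round(t,1)
def spots(c,ts):
    snapshot(c)
    for t in ts: print(c,t,[(np.round(q['position'],4).tolist(),round(q['score'],2)) for q in spot_point(c,t)[:2]])
E
python3 - <<'E'
from h import *
a=snapshot('top');b=snapshot('side')
print(tri([ray(a,(155,172)),ray(b,(290,55))]))
print(delta([.58,-.095,.25],164))
E
```

```text
[0.64016625 0.06584924 0.39957318]
(array([-54.24,  44.87,  -3.02]), array([-0. ,  0. , 29.3]))
```

>>> {"fn": "play_rows", "kwargs": {"plan": [[-2.7,2.25,-0.15,0,0,0],[-2.7,2.25,-0.15,0,0,0],[-2.7,2.25,-0.15,0,0,0],[-2.7,2.25,-0.15,0,0,0],[-2.7,2.25,-0.15,0,0,0],[-2.7,2.25,-0.15,0,0,0],[-2.7,2.25,-0.15,0,0,0],[-2.7,2.25,-0.15,0,0,0],[-2.7,2.25,-0.15,0,0,0],[-2.7,2.25,-0.15,0,0,0],[-2.7,2.25,-0.15,0,0,0],[-2.7,2.25,-0.15,0,0,0],[-2.7,2.25,-0.15,0,0,0],[-2.7,2.25,-0.15,0,0,0],[-2.7,2.25,-0.15,0,0,0],[-2.7,2.25,-0.15,0,0,0],[-2.7,2.25,-0.15,0,0,0],[-2.7,2.25,-0.15,0,0,0]], "grip": 6.6}}

```text
clock: 2.4
tool_pos: [0.536, -0.1489, 0.2472]
orientation: [-180.0, 0.0, -166.6]
force: [0.4, -0.2, 0.6]
opening: 0.066
gripper_force: 0.0
```

>>> {"fn": "play_rows", "kwargs": {"plan": [[0,0,0,0,0,6],[0,0,0,0,0,6],[0,0,0,0,0,6],[0,0,0,0,0,6],[0,0,0,0,0,5.3],[0,0,0,0,0,0]]}}

```text
clock: 2.9
tool_pos: [0.5352, -0.1505, 0.2469]
orientation: [180.0, 0.0, 163.8]
force: [-0.5, -1.2, -0.5]
opening: 0.0657
gripper_force: 0.0
```

```bash
python3 - <<'E'
from h import *
import cv2
o=get_obs(); print(o['clock'],o['tool_pos'],o['orientation'],o['opening'],o['joint_pos'])
spots('wrist',['red_catch_grip','yellow_catch_grip','gate_handle','gate_hinge'])
s=snapshot('wrist'); cv2.imwrite('pics/w1.png',s['frame'][:,:,::-1])
E
```

```text
2.9 [ 0.53517209 -0.15049531  0.24685686] [1.79995769e+02 9.50589328e-03 1.63806904e+02] 0.06572863893269662 [ 4.47534125e+00  8.36006984e+00 -1.21335082e+01 -6.43826459e-04
 -6.94960347e+01 -1.10668212e+02]
wrist red_catch_grip [([0.5777, -0.0913, 0.1315], 0.56), ([0.5927, -0.2256, 0.0341], 0.23)]
wrist yellow_catch_grip [([0.6079, -0.005, 0.1251], 0.95)]
wrist gate_handle [([0.5336, -0.0179, 0.1306], 0.55)]
wrist gate_hinge [([0.6135, 0.0705, 0.1308], 0.57)]
```

View pics/w1.png

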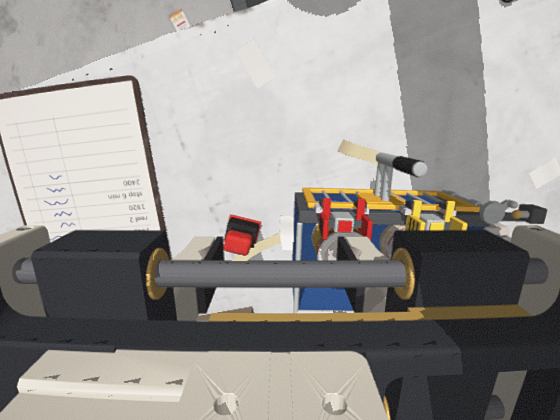

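The wrist view shows red paddles around (342,215), yellow around (432,215) and the handle top at (420,168). The tool is aligned with the tote. The knob, at z 0.40, hangs near the tool's column above the yellow catch, so I tilt the tool back 18°.

>>> {"fn": "play_rows", "kwargs": {"plan": [[0,0,0,0,-6,0],[0,0,0,0,-6,0],[0,0,0,0,-6,0],[0,0,0,0,0,0]]}}

```text
clock: 3.53
tool_pos: [0.5273, -0.151, 0.2416]
orientation: [-179.9, 17.9, 164.1]
force: [-2.5, -0.1, -2.5]
opening: 0.066
gripper_force: 0.0
```

```bash
python3 - <<'E'
from h import *
o=get_obs(); print(o['clock'],o['tool_pos'],o['orientation'])
print(delta([.579,-.0935,.20]))
E
```

```text
3.5333 [ 0.52733404 -0.15103248  0.24158602] [-179.90153353   17.85652454  164.118795  ]
(array([-1.96,  6.96,  4.99]), None)
```

>>> {"fn": "play_rows", "kwargs": {"plan": [[-0.5,1.75,1.25,0,0,0],[-0.5,1.75,1.25,0,0,0],[-0.5,1.75,1.25,0,0,0],[-0.5,1.75,1.25,0,0,0],[0,0,0,0,0,0],[0,0,0,0,0,0]]}}

```text
clock: 4.03
tool_pos: [0.5875, -0.0923, 0.2045]
orientation: [-179.9, 17.9, 164.2]
force: [-0.5, 0.1, -0.4]
opening: 0.066
gripper_force: 0.0
```

```bash
python3 - <<'E'
from h import *
import cv2
o=get_obs(); print(o['clock'],o['tool_pos'],o['orientation'])
spots('wrist',['red_catch_grip','yellow_catch_grip','gate_handle'])
s=snapshot('wrist'); cv2.imwrite('pics/w2.png',s['frame'][:,:,::-1])
print(delta([.579,-.0935,.136]))
E
```

```text
4.0333 [ 0.58749611 -0.09233907  0.20448299] [-179.91019546   17.8865445   164.16961564]
wrist red_catch_grip [([0.5783, -0.0952, 0.1312], 0.91)]
wrist yellow_catch_grip [([0.6053, -0.0049, 0.1293], 0.72), ([0.5812, -0.0928, 0.129], 0.23)]
wrist gate_handle [([0.5326, -0.0193, 0.1247], 0.89)]
(array([ 2.93, -0.26,  6.41]), None)
```

View pics/w2.png

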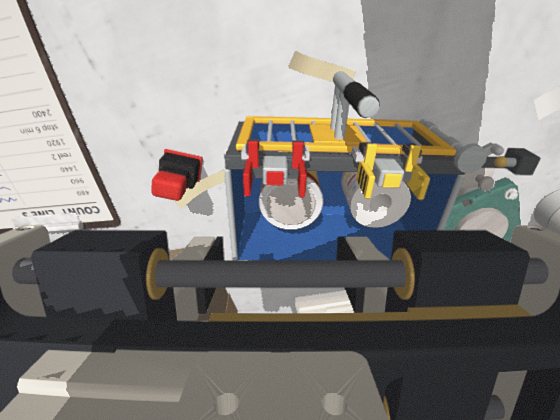

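The picture shows the red catch at column 276, centred under the fingers (280), and the yellow catch at (390,175). Next I descend and squeeze.

>>> {"fn": "play_rows", "kwargs": {"plan": [[1.0,-0.1,1.0,0,0,0],[1.0,-0.1,1.0,0,0,0],[0.5,0,1.1,0,0,0],[0.25,0,1.1,0,0,0],[0.25,0,1.1,0,0,0],[0,0,1.1,0,0,0],[0,0,0,0,0,0],[0,0,0,0,0,0]]}}

```text
clock: 4.95
tool_pos: [0.5783, -0.0928, 0.1353]
orientation: [-180.0, 18.0, 164.0]
force: [0.5, -0.4, 0.4]
opening: 0.0657
gripper_force: 0.0
```

```bash
python3 - <<'E'
from h import *
print(delta([.578,-.094,.136]), get_obs()['force'])
E
```

```text
(array([-0.03, -0.12, -0.06]), None) [ 0.48923358 -0.42057254  0.43736981]
```

>>> {"fn": "play_rows", "kwargs": {"plan": [[0,-0.1,0,0,0,0],[0,0,0,0,0,0],[0,0,0,0,0,0],[0,0,0,0,0,0],[0,0,0,0,0,0],[0,0,0,0,0,0],[0,0,0,0,0,0],[0,0,0,0,0,0],[0,0,0,0,0,0],[0,0,0,0,0,0],[0,0,0,0,0,0],[0,0,0,0,0,0]], "grip": 2.5}}

```text
clock: 5.95
tool_pos: [0.5782, -0.0947, 0.1366]
orientation: [-179.9, 18.0, 164.0]
force: [-1.4, -9.9, 6.4]
opening: 0.0268
gripper_force: 30.0
```

>>> {"fn": "play_rows", "kwargs": {"plan": [[0,0,0,0,0,0],[0,0,0,0,0,0],[0,0,0,0,0,0],[0,0,0,0,0,0],[0,0,0,0,0,0],[0,0,0,0,0,0],[0,0,-1,0,0,0],[0,0,-1.5,0,0,0],[0,0,-1.5,0,0,0],[0,0,-1.5,0,0,0],[0,0,-1.5,0,0,0],[0,0,0,0,0,0],[0,0,0,0,0,0]], "grip": 6.6}}

```text
clock: 7.03
tool_pos: [0.5579, -0.0869, 0.2026]
orientation: [179.9, 18.1, 164.0]
force: [-0.4, -0.0, -0.7]
opening: 0.0659
gripper_force: 0.0
```

```bash
python3 - <<'E'
from h import *
import cv2
spots('wrist',['red_catch_grip','yellow_catch_grip'])
s=snapshot('wrist'); cv2.imwrite('pics/w3.png',cv2.resize(s['frame'][80:300,180:480,::-1],None,fx=2.5,fy=2.5))
print(delta([.606,-.005,.20]))
print(delta([.606,-.005,.136]))
E
```

```text
wrist red_catch_grip [([0.5765, -0.0936, 0.1294], 0.73), ([0.5345, -0.0209, 0.1315], 0.61)]
wrist yellow_catch_grip [([0.6059, -0.0035, 0.1304], 0.56)]
(array([-2.29,  9.27,  0.82]), None)
(array([-0.32,  9.27,  6.91]), None)
```

View pics/w3.png

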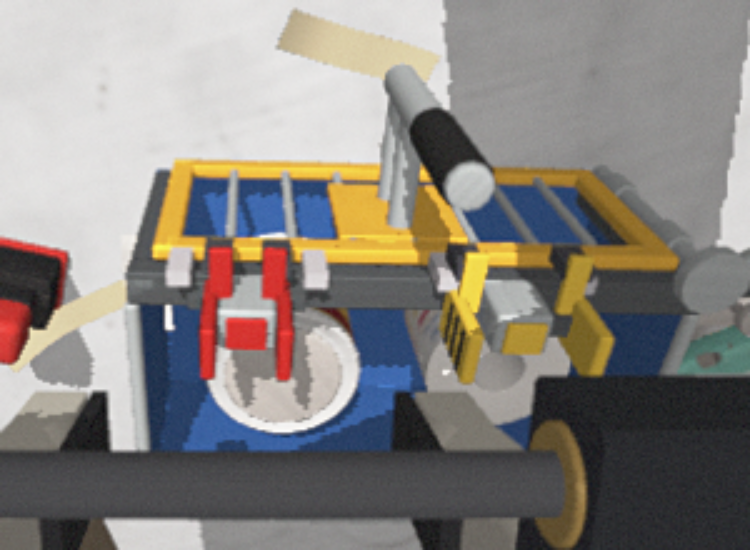

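Red is squeezed in: its paddles, at (208–290,320) in the crop, sit against the housing. Yellow is still out (465–590,340). Next I move to yellow.

>>> {"fn": "play_rows", "kwargs": {"plan": [[0,1.85,0,0,0,0],[0,1.85,0,0,0,0],[0,1.85,0,0,0,0],[0,1.85,0,0,0,0],[0,1.85,0,0,0,0],[0,0,0,0,0,0],[-0.1,0,1.4,0,0,0],[-0.1,0,1.4,0,0,0],[-0.1,0,1.4,0,0,0],[0,0,1.4,0,0,0],[0,0,1.3,0,0,0],[0,0,0,0,0,0],[0,0,0,0,0,0]]}}

```text
clock: 8.32
tool_pos: [0.6055, -0.0058, 0.1359]
orientation: [-179.9, 17.9, 164.0]
force: [0.9, -0.6, -0.2]
opening: 0.0662
gripper_force: 0.0
```

```bash
python3 - <<'E'
from h import *
print(delta([.605,-.005,.136]), get_obs()['force'])
E
```

```text
(array([ 0.06,  0.07, -0.03]), None) [ 0.85377235 -0.58126574 -0.19381307]
```

>>> {"fn": "play_rows", "kwargs": {"plan": [[0,0,0,0,0,0],[0,0,0,0,0,0],[0,0,0,0,0,0],[0,0,0,0,0,0],[0,0,0,0,0,0],[0,0,0,0,0,0],[0,0,0,0,0,0],[0,0,0,0,0,0],[0,0,0,0,0,0],[0,0,0,0,0,0],[0,0,0,0,0,0],[0,0,0,0,0,0]], "grip": 2.5}}

```text
clock: 9.32
tool_pos: [0.6068, -0.0045, 0.1384]
orientation: [179.9, 18.1, 164.1]
force: [-4.9, 4.8, 9.6]
opening: 0.0262
gripper_force: 30.2
```

>>> {"fn": "play_rows", "kwargs": {"plan": [[0,0,0,0,0,0],[0,0,0,0,0,0],[0,0,0,0,0,0],[0,0,0,0,0,0],[0,0,0,0,0,0],[0,0,0,0,0,0],[0,0,-1,0,0,0],[0,0,-1.5,0,0,0],[0,0,-1.5,0,0,0],[0,0,-1.5,0,0,0],[0,0,-1.5,0,0,0],[0,0,0,0,0,0],[0,0,0,0,0,0]], "grip": 6.6}}

```text
clock: 10.4
tool_pos: [0.5857, 0.0012, 0.2044]
orientation: [179.9, 18.1, 164.0]
force: [-0.3, 1.1, -0.9]
opening: 0.0658
gripper_force: 0.0
```

```bash
python3 - <<'E'
from h import *
import cv2
spots('wrist',['gate_handle'])
s=snapshot('wrist'); cv2.imwrite('pics/w4.png',cv2.resize(s['frame'][60:280,130:430,::-1],None,fx=2.5,fy=2.5))
print(delta([.535,-.019,.20]))
E
```

```text
wrist gate_handle [([0.5341, -0.022, 0.1284], 0.85)]
(array([ 4.14, -3.27, -1.05]), None)
```

View pics/w4.png

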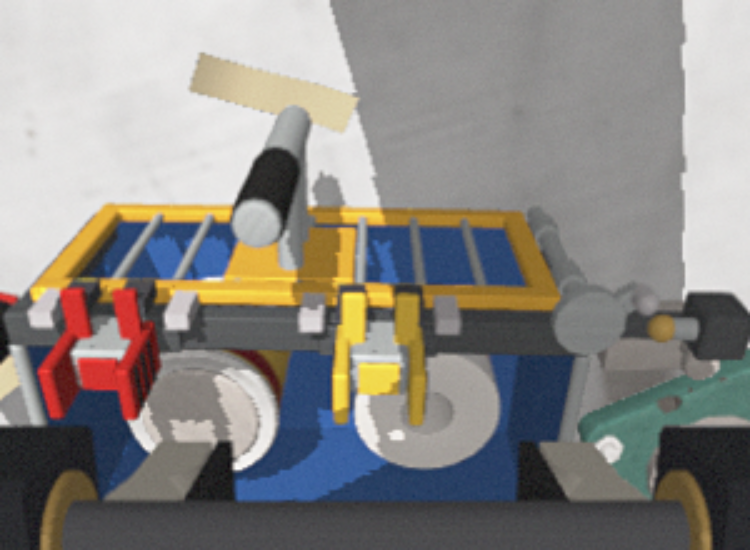

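The crop shows both catches squeezed, red paddles at (55–140,370) and yellow at (340–420,370). The gate is still shut and the handle top is at (257,220).

>>> {"fn": "play_rows", "kwargs": {"plan": [[1.05,-0.8,-0.25,0,0,0],[1.05,-0.8,-0.25,0,0,0],[1.05,-0.8,-0.25,0,0,0],[1.05,-0.8,-0.25,0,0,0],[0,0,0,0,6,0],[0,0,0,0,6,0],[0,0,0,0,6,0],[0,0,0,0,0,-6],[0,0,0,0,0,-6],[0,0,0,0,0,-6],[0,0,0,0,0,-6],[0,0,0,0,0,-6],[0,0,0,0,0,0],[0,0,0,0,0,0]], "grip": 5}}

```text
clock: 11.72
tool_pos: [0.5349, -0.0182, 0.1997]
orientation: [-180.0, -0.1, -166.2]
force: [0.2, -0.0, -0.3]
opening: 0.05
gripper_force: 0.0
```

```bash
python3 - <<'E'
from h import *
o=get_obs(); print(o['clock'],o['tool_pos'],o['orientation'],o['joint_pos'])
spots('wrist',['gate_handle','gate_hinge'])
print(delta([.535,-.020,.132]))
E
```

```text
11.7167 [ 0.53487138 -0.01816997  0.199701  ] [-1.79995155e+02 -5.69030737e-02 -1.66159483e+02] [ 1.90550955e+01  8.26731668e+00 -1.86127917e+01 -3.88901834e-04
 -6.31769995e+01 -9.52144003e+01]
wrist gate_handle [([0.5354, -0.0191, 0.1283], 0.88)]
wrist gate_hinge []
(array([ 0.05, -0.19,  6.81]), None)
```

>>> {"fn": "play_rows", "kwargs": {"plan": [[0,-0.1,1.4,0,0,0],[0,0,1.4,0,0,0],[0,0,1.4,0,0,0],[0,0,1.4,0,0,0],[0,0,1.2,0,0,0],[0,0,0,0,0,0],[0,0,0,0,0,0]]}}

```text
clock: 12.45
tool_pos: [0.5352, -0.0191, 0.132]
orientation: [-180.0, -0.1, -166.0]
force: [0.3, 0.7, 0.6]
opening: 0.0498
gripper_force: 0.0
```

>>> {"fn": "play_rows", "kwargs": {"plan": [[0,0,0,0,0,0],[0,0,0,0,0,0],[0,0,0,0,0,0],[0,0,0,0,0,0],[0,0,0,0,0,0],[0,0,0,0,0,0],[0,0,0,0,0,0],[0,0,0,0,0,0],[0,0,0,0,0,0],[0,0,0,0,0,0]], "grip": 0.8}}

```text
clock: 13.28
tool_pos: [0.5355, -0.0191, 0.1324]
orientation: [-180.0, 0.0, -166.0]
force: [-1.2, -0.9, 4.0]
opening: 0.0148
gripper_force: 30.0
```

```bash
python3 - <<'E'
from h import *
o=get_obs(); print(o['clock'],o['force'],o['tool_pos'],o['opening'],o['gripper_force'])
th=np.radians(-16.5); R2=lambda a:np.array([[np.cos(a),-np.sin(a)],[np.sin(a),np.cos(a)]])
p0=np.array(o['tool_pos'][:2]); hinge=p0-R2(th)@[-.05,-.11]; print('hinge',hinge)
# 24 rows over 1.55 rad, turning 1.5 deg a row clockwise (tool z +) over 24 rows
n=24; yaw=np.radians(o['orientation'][2]); P=p0
for k in range(1,n+1):
    Q=hinge+R2(-1.55*k/n)@(p0-hinge); d=Q-P; P=Q
    t=np.array([np.cos(yaw)*d[0]+np.sin(yaw)*d[1], np.sin(yaw)*d[0]-np.cos(yaw)*d[1]])*100
    print(k,np.round(t,2),end=' '); yaw-=np.radians(1.5)
print(P)
E
```

```text
13.2833 [-1.20675708 -0.91705151  3.99465741] [ 0.53551307 -0.01908769  0.13244313] 0.014793650888164209 30.000656247138977
hinge [0.61469575 0.07218171]
1 [0.43 0.65] 2 [0.4  0.67] 3 [0.38 0.68] 4 [0.35 0.7 ] 5 [0.32 0.71] 6 [0.29 0.72] 7 [0.27 0.73] 8 [0.24 0.74] 9 [0.21 0.75] 10 [0.18 0.76] 11 [0.15 0.77] 12 [0.12 0.77] 13 [0.09 0.77] 14 [0.06 0.78] 15 [0.03 0.78] 16 [0.   0.78] 17 [-0.03  0.78] 18 [-0.06  0.78] 19 [-0.09  0.78] 20 [-0.12  0.77] 21 [-0.15  0.77] 22 [-0.18  0.76] 23 [-0.21  0.75] 24 [-0.23  0.74] [0.52179949 0.14944933]
```

>>> {"fn": "play_rows", "kwargs": {"plan": [[0.43,0.65,0,0,0,1.5],[0.4,0.67,0,0,0,1.5],[0.38,0.68,0,0,0,1.5],[0.35,0.7,0,0,0,1.5],[0.32,0.71,0,0,0,1.5],[0.29,0.72,0,0,0,1.5],[0.27,0.73,0,0,0,1.5],[0.24,0.74,0,0,0,1.5],[0,0,0,0,0,0]]}}

```text
clock: 14.03
tool_pos: [0.5, 0.0317, 0.1323]
orientation: [-179.9, -0.0, -178.0]
force: [-0.6, -4.2, 1.0]
opening: 0.0147
gripper_force: 30.0
```

Forces are low and the grip is firm, so I continue the swing.

>>> {"fn": "play_rows", "kwargs": {"plan": [[0.21,0.75,0,0,0,1.5],[0.18,0.76,0,0,0,1.5],[0.15,0.77,0,0,0,1.5],[0.12,0.77,0,0,0,1.5],[0.09,0.77,0,0,0,1.5],[0.06,0.78,0,0,0,1.5],[0.03,0.78,0,0,0,1.5],[0,0.78,0,0,0,1.5],[-0.03,0.78,0,0,0,1.5],[-0.06,0.78,0,0,0,1.5],[-0.09,0.78,0,0,0,1.5],[-0.12,0.77,0,0,0,1.5],[-0.15,0.77,0,0,0,1.5],[-0.18,0.76,0,0,0,1.5],[-0.21,0.75,0,0,0,1.5],[-0.23,0.74,0,0,0,1.5],[0,0,0,0,0,0],[0,0,0,0,0,0],[0,0,0,0,0,0],[0,0,0,0,0,0]]}}

```text
clock: 15.7
tool_pos: [0.5214, 0.1487, 0.1319]
orientation: [-180.0, -0.0, 158.1]
force: [-1.5, -3.9, 1.1]
opening: 0.0148
gripper_force: 30.0
```

```bash
python3 - <<'E'
from h import *
import cv2
o=get_obs(); print(o['clock'],o['force'],o['tool_pos'],o['opening'],o['gripper_force'],o['joint_pos'])
spots('top',['gate_handle','stamp_center','gauge_block_center'])
s=snapshot('top'); cv2.imwrite('pics/t2.png',cv2.resize(s['frame'][110:330,110:410,::-1],None,fx=2.5,fy=2.5))
E
```

```text
15.7 [-1.52891136 -3.8526843   1.12129089] [0.52141581 0.14872218 0.13192844] 0.01483861130232377 30.00016897916794 [ 3.66288294e+01  1.25043280e+01 -2.30133754e+01 -1.10519810e-02
 -5.45413329e+01 -1.48561615e+02]
top gate_handle [([0.5894, -0.2226, 0.0342], 0.65)]
top stamp_center [([0.6134, 0.0705, 0.1322], 0.36)]
top gauge_block_center [([0.6999, 0.1233, 0.0208], 0.8)]
```

View pics/t2.png

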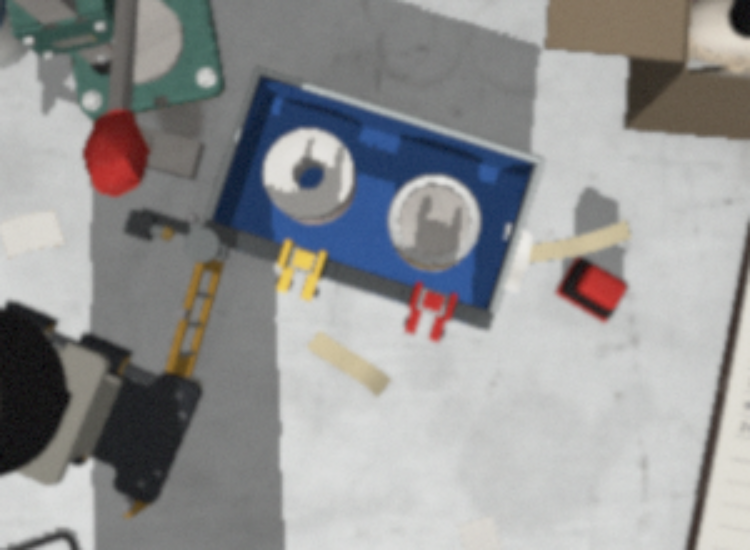

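The top view shows the gate (205,270)→(180,370) standing about square to the tote front and held by the gripper. Both catches are in, and the can, roll, stamp and block are where they started.

```bash
python3 -c "
from plant import *
print(close_job())"
```

```text
the job is handed in; nothing more can be done
None
```

I squeezed the red catch in, then the yellow, swung the gate open to about 1.55 rad, and handed the job in at 15.7 s with the handle still gripped at 30 N; the last view showed the four loose items where they began, and no verdict was returned.

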